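Put the swapped reagent bottles back in their own cups

TASK

The four reagent bottles have been put back in one another's cups. Put each one in the cup that matches the colour of its cap (red, blue and white for the dropper bottles, black for the small amber bottle), using the spare green cup to park a bottle on the way. Keep every bottle upright throughout and leave each standing on the floor of its own cup.

Things in the scene. Friction and masses are not known exactly. Their poses are not given: they have to be found in the camera images.
- red_bottle: Red-capped dropper bottle: white round body 38 mm in diameter, upright-sided up to 58 mm, with a rounded shoulder up to 74 mm, a red pointed cap (20 mm wide) above it, 113 mm high in all, about 47 g. Origin at the centre of its underside, z up its axis. It starts upright in a cup of the wrong colour.
- blue_bottle: Blue-capped dropper bottle: white round body 38 mm in diameter, upright-sided up to 58 mm, with a rounded shoulder up to 74 mm, a blue pointed cap (20 mm wide) above it, 113 mm high in all, about 47 g. Origin at the centre of its underside, z up its axis. It starts upright in a cup of the wrong colour.
- white_bottle: White-capped dropper bottle: white round body 38 mm in diameter, upright-sided up to 58 mm, with a rounded shoulder up to 74 mm, a white pointed cap (20 mm wide) above it, 113 mm high in all, about 47 g. Origin at the centre of its underside, z up its axis. It starts upright in a cup of the wrong colour.
- amber_bottle_small: Small amber glass bottle with a black screw cap: body 33 mm in diameter up to about 53 mm, cap (about 27 mm wide) from there up, 86 mm high in all, about 39 g. Origin at the centre of its underside, z up its axis. It starts upright in a cup of the wrong colour.
- red_cup: Red round shallow cup, fixed to the counter; 64 mm outside, 56 mm inside, rim 10 mm above the counter, inner floor 4 mm above the counter. Origin at the centre of its underside, on the counter (z = 0), z up. Home of the red-capped bottle.
- blue_cup: Blue round shallow cup, fixed to the counter; 64 mm outside, 56 mm inside, rim 10 mm above the counter, inner floor 4 mm above the counter. Origin at the centre of its underside, on the counter (z = 0), z up. Home of the blue-capped bottle.
- white_cup: White round shallow cup, fixed to the counter; 64 mm outside, 56 mm inside, rim 10 mm above the counter, inner floor 4 mm above the counter. Origin at the centre of its underside, on the counter (z = 0), z up. Home of the white-capped bottle.
- black_cup: Black round shallow cup, fixed to the counter; 64 mm outside, 56 mm inside, rim 10 mm above the counter, inner floor 4 mm above the counter. Origin at the centre of its underside, on the counter (z = 0), z up. Home of the small amber bottle with the black cap. (The larger black disc with a tall rod at the back of the counter is a stand, not a cup.)
- green_cup: Green round shallow cup, fixed to the counter; 64 mm outside, 56 mm inside, rim 10 mm above the counter, inner floor 4 mm above the counter. Origin at the centre of its underside, on the counter (z = 0), z up. The spare cup: empty at the start, for parking a bottle on the way, empty again at the end.
Mind the look-alikes: they are no part of the job. Leave any pink or turquoise look-alike of the amber_bottle_small alone.

How it is judged:
At the end, for the whole second after the job is handed in: Each of the four bottles stands in the cup of its cap's colour: within 13 mm of the cup's centre (anywhere inside the rim), on the cup's floor (underside less than 9 mm above the counter), upright within 0.12 rad, at rest and released (horizontal distance between red_bottle and red_cup below 0.013 m and height (world z) of red_bottle between 0 and 0.009 m and angle between each of red_bottle, blue_bottle, white_bottle, amber_bottle_small's own z axis and vertical below 0.12 rad and linear speed of each of red_bottle, blue_bottle, white_bottle, amber_bottle_small below 0.02 m/s and contact force between the fingers and red_bottle below 0.1 N and horizontal distance between blue_bottle and blue_cup below 0.013 m and height (world z) of blue_bottle between 0 and 0.009 m and contact force between the fingers and blue_bottle below 0.1 N and horizontal distance between white_bottle and white_cup below 0.013 m and height (world z) of white_bottle between 0 and 0.009 m and contact force between the fingers and white_bottle below 0.1 N and horizontal distance between amber_bottle_small and black_cup below 0.013 m and height (world z) of amber_bottle_small between 0 and 0.009 m and contact force between the fingers and amber_bottle_small below 0.1 N); the robot touches nothing.
It fails at once if a bottle is tipped over (more than 0.7 rad from upright) (angle between any of red_bottle, blue_bottle, white_bottle, amber_bottle_small's own z axis and vertical above 0.7 rad).
It also fails if it takes over 141 s, if anything falls off the work surface, if the arm or the gripper's body presses on something with over 40 N, if the wrist force passes 120 N, or if a joint passes its speed limit or range.

ROBOT

A 6-joint arm with a two-finger parallel gripper is mounted at the origin on a cart in front of the work surface, level with it; the furniture and walls round the work are solid. World frame = base frame: x ahead of the robot, y to its left, z up, the work surface at z = 0. Lengths are in m, angles in rad, forces in N, time in s.
With the tool pointing down it reaches from about 0.25 to 0.725 m from the base axis. Payload 4 kg.
Tool frame: the origin (TCP) lies on the centre line of the jaws, within the pads' length; the fingertips stand ahead of it and the grasp point (between the pads) lies 3 mm ahead of it (bot.tcp_to_tips is the z of the fingertips in the tool frame, in m); z points along the fingers, y is the line along which they close (so a half turn about z gives the same grasp; the last joint's range is limited). The gripper opens to 85 mm and grips with 20 to 120 N. Pads are 22 mm wide; open, the fingers measure 114 mm over their backs; the gripper's body (76 mm by 85 mm) begins 54 mm behind the grasp point. The pads swing forward as they close: fully open they stand 13 mm farther back than shut.
Start: joints at [-1.188, 0.241, 0.005, 1.335, 0, 1.571], TCP at [0.187, -0.464, 0.215] pointing down, gripper open.
Joint ranges: [-2.72, 2.72], [-1.05, 1.87], [-1.09, 1.28], [-1.99, 2.15], [-1.42, 1.44], [-3.14, 3.14]. Speed limits (rad/s): [2.79, 2.79, 3.14, 3.14, 3.14, 3.14].

INTERFACE

Orientations are given as a unit quaternion [x, y, z, w].
In Python, from workcell import telemetry, camera, camera_params, ticket, boxes_of, cut_out, spot_point, bot gives the robot as it stands.
- The arm moves only by the shell command python3 -m creep 'ROWS'. ROWS is text: rows parted by semicolons, each of 5 numbers parted by spaces: the opening, from 0 (shut) to 1 (fully open), then the shift along the tool's x, y, z in units of 150 mm (1.0 is 150 mm), then the turn about the tool's z in units of 180 degrees (1.0 is 180 degrees). In form: claw x y z turn; .... A call has 1 to 12 rows; each row is the pose to reach, as a shift and turn from the pose commanded when the call began, along the tool's axes at that moment, turning the shorter way round; what a row does not reach only later rows make up. A row lasts 1/8 s, in which the tool goes at most 62.5 mm and 10.7 degrees, less where a joint would pass 70% of its speed; a pose out of reach is approached as far as the arm can. A call with a number of a shift or a turn outside -1 to 1 is refused whole. A call with a gripper value outside its range is refused whole. The fingers move at their own pace and stop on an object; the grip force is fixed at half the most. Time passes only in rows, so rows that repeat a pose let the fingers close. It gives the time, the measured TCP pose, the force, the opening and the grip force at its end, in the units of the state.
- telemetry.get_obs(): the state, without advancing time (a new reading comes with each control period).
- camera(name): name is "scene" or "top" or "wrist"; returns the picture (400x640x3 uint8, red, green, blue); there is no depth.
- camera_params(name): a dict with "camera_matrix" (3x3 intrinsics, pixels), "k1" (the pictures are not rectified: a ray, as slopes to the right and down, at radius r is drawn at 1 + k1 r^2 times it, then the intrinsics apply), "eye" and "attitude" of the camera in the world. Camera axes: x right, y down, z forward; pixel columns grow to the right and rows downward; lengths in m; the calibration is good to about 2 mm. A picture is of the moment at which its call begins: read the wrist's pose just before it. camera_params takes no time and is no camera call; for the wrist camera it gives the pose at the moment of the call.
- ticket.job_done(): hands the job in; it is judged then, once.
Trained networks look in the newest picture that a camera, given by its name, has taken for a name from the list of things; names that differ only in an ending like _2 or _b are one class to them, and where a whole thing is asked for, a point or a joint stands for the part that bears it (a point fixed in the world has none). Each returns a list of dicts, best first, with "conf" (0 to 1); they miss things now and then, are a little off and sometimes report something else, mostly with a low value. They report only what shows in the picture. A call takes as long as a camera call. They do not tell look-alikes from the thing itself.
- boxes_of(thing, camera): "at" ([x, y, z] in m, in world coordinates, good to about 4 mm: the middle of the surface that is visible of it).
- cut_out(thing, camera): "pixels" (400x640 bool, what is visible of it).
- spot_point(thing, camera): "at" ([x, y, z] in m, in world coordinates, good to about 4 mm: a listed point, or the origin of a listed thing).
The state is a dict: "clock": time; "joint_pos": joint angles; "joint_vel": joint speeds; "tau": joint torques, N m; "eef_pos": TCP position; "tool_rot": TCP orientation; "ft_force": force on the tool from outside, world axes, zero at the start; "ft_torque": the same for the moment, N m; "grip_width": finger opening in m; "grasp_force": force on a finger pad.
Only numpy, scipy, OpenCV 4.12 (cv2) and the standard library are available. Lean on these libraries where they do the work, as an engineer would, in place of code of your own. Each camera call takes 0.05 s, during which the arm holds its last target. There are 200 camera calls.

## Working session

There is one attempt and no reset: what is moved stays moved. The work goes in short steps, Python scripts to look and compute and a shell command to move; the robot and the scene stay as the last step left them, time stands still between calls to the robot, and variables do not carry over. Pictures are saved under pics/ and viewed, at most 14 in all, crops included, and the job is handed in when it is done.

```bash
mkdir -p pics; python3 - <<'E'
from workcell import *
import cv2
o=telemetry.get_obs();print(o['clock'],o['eef_pos'],o['tool_rot'],o['grip_width'],bot.tcp_to_tips)
for n in('top','scene'):
    cv2.imwrite(f'pics/{n}0.png',camera(n)[:,:,::-1]); print(n,camera_params(n))
    for t in 'red_bottle blue_bottle white_bottle amber_bottle_small red_cup blue_cup white_cup black_cup green_cup'.split():
        print(t,[(round(d['conf'],2),[round(float(v),3) for v in d['at']]) for d in spot_point(t,n)])
E
```

```text
0.0 [ 0.18651081 -0.46319813  0.21361352] [ 9.81739923e-01  1.90225269e-01 -2.11982961e-04 -1.01329045e-03] 0.08544473904724624 0.022
top {'camera_matrix': array([[446.23724851,   0.        , 326.8631628 ],
       [  0.        , 446.23724851, 198.48860827],
       [  0.        ,   0.        ,   1.        ]]), 'k1': 0.04217252611150204, 'eye': array([0.38491172, 0.05838034, 1.03571703]), 'attitude': array([-0.69727338,  0.71196937, -0.06033038,  0.05718132])}
red_bottle [(0.67, [0.462, -0.08, 0.007])]
blue_bottle [(0.86, [0.626, -0.17, 0.005])]
white_bottle [(0.76, [0.468, 0.118, 0.003])]
amber_bottle_small [(0.72, [0.523, 0.304, 0.002]), (0.69, [0.672, 0.124, 0.0]), (0.66, [0.705, 0.207, 0.002]), (0.57, [0.606, 0.213, 0.005]), (0.51, [0.606, 0.308, -0.003])]
red_cup [(0.61, [0.603, 0.206, -0.003])]
blue_cup [(0.85, [0.468, 0.119, -0.003])]
white_cup [(0.71, [0.456, -0.079, 0.005]), (0.5, [0.628, -0.172, -0.001])]
black_cup [(0.73, [0.627, -0.171, 0.002]), (0.24, [0.467, 0.12, -0.003])]
green_cup [(0.73, [0.592, 0.007, -0.004])]
scene {'camera_matrix': array([[407.09260825,   0.      
[... 153 characters left out ...]
ye': array([0.03215457, 0.55022441, 0.74900727]), 'attitude': array([-0.36113925,  0.84293595, -0.36756217,  0.15471096])}
red_bottle [(0.59, [0.459, -0.083, 0.008]), (0.28, [0.472, 0.12, 0.005])]
blue_bottle [(0.79, [0.62, -0.176, 0.002])]
white_bottle [(0.74, [0.472, 0.118, 0.006])]
amber_bottle_small [(0.9, [0.704, 0.206, 0.001]), (0.9, [0.525, 0.303, 0.002]), (0.79, [0.607, 0.304, -0.001]), (0.78, [0.6, 0.212, 0.009]), (0.66, [0.676, 0.122, 0.001])]
red_cup [(0.78, [0.6, 0.211, -0.001])]
blue_cup [(0.55, [0.622, -0.174, 0.003]), (0.46, [0.469, 0.117, -0.003])]
white_cup [(0.54, [0.459, -0.076, -0.001])]
black_cup [(0.44, [0.62, -0.175, -0.003])]
green_cup [(0.85, [0.591, 0.007, -0.002])]
```

View pics/top0.png

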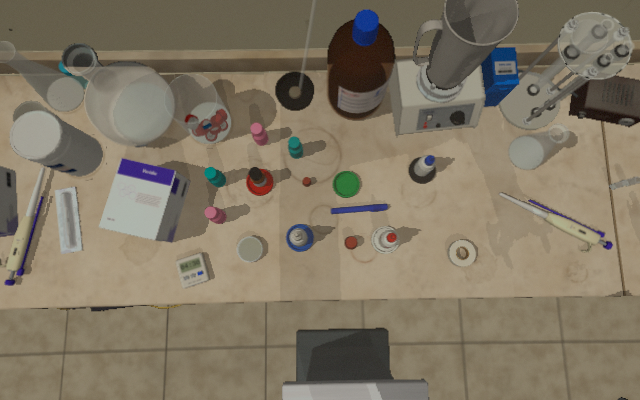

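View pics/scene0.png

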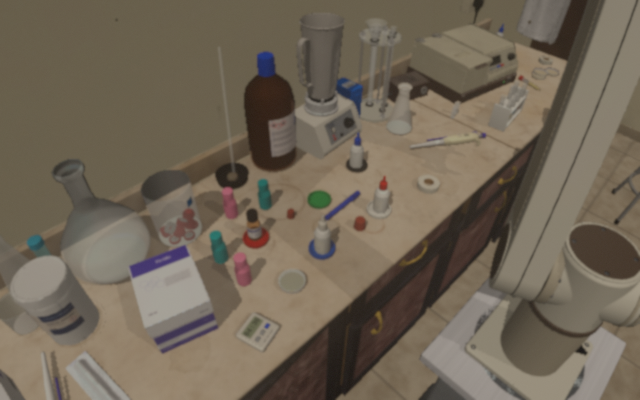

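Top view: the amber bottle (259,180) is in the red cup, white (300,237) in blue, red (385,238) in white, and blue (422,168) in black. Green (346,184) is empty, and the pink and turquoise look-alikes ring the red cup. My order is amber→green, red→red, white→white, blue→blue, amber→black. I'll refine the cup centres first.

```bash
cat > h.py <<'E'
from workcell import *
import numpy as np, cv2, sys
from scipy.spatial.transform import Rotation as R
from scipy.optimize import least_squares
def ground(px,n,z,P=None):
    P=P or camera_params(n);K=P['camera_matrix'];s=(np.asarray(px,float)-K[:2,2])/np.array([K[0,0],K[1,1]])
    u=s.copy()
    for _ in range(20): u=s/(1+P['k1']*(u**2).sum(1,keepdims=True))
    d=R.from_quat(P['attitude']).apply(np.c_[u,np.ones(len(u))]); e=P['eye']
    return (e+d*((z-e[2])/d[:,2])[:,None])[:,:2]
def cup(n,t,guess,P=None):
    m=[d['pixels'] for d in cut_out(t,n)]
    best=None
    for M in m:
        ys,xs=np.nonzero(M); g=ground(np.c_[xs,ys],n,.01,P)
        if np.hypot(*(np.median(g,0)-guess))>.035: continue
        h=g[cv2.convexHull(np.float32(g)*1000,returnPoints=False).ravel()]
        h=h[np.hypot(*(h-guess).T)>.024]
        r=least_squares(lambda c:np.hypot(*(h-c).T)-.032,guess,loss='soft_l1',f_scale=.002)
        return r.x.round(4),len(xs),round(float(np.abs(r.fun).mean()),4)
def go(x,y,z,psi=None):
    "shift and turn in row units to TCP x,y,z with closing-line heading psi (deg, mod 180)"
    o=telemetry.get_obs();r=R.from_quat(o['tool_rot'])
    t=0.
    if psi is not None:
        a=r.as_matrix()[:,1];t=-(psi-np.degrees(np.arctan2(a[1],a[0])))/180; t=(t+.5)%1-.5
    print('shift',(r.inv().apply(np.array([x,y,z])-o['eef_pos'])/.15).round(3),'turn',round(t,3),'or',round(t-np.sign(t),3),'tcp',o['eef_pos'].round(4),'q',o['joint_pos'].round(2),'w',round(o['grip_width'],4))
E
python3 - <<'E'
from h import *
G=dict(red_cup=(.602,.2085),blue_cup=(.4685,.118),white_cup=(.4575,-.0775),black_cup=(.6235,-.173),green_cup=(.5915,.007))
for n in('top','scene'):
    camera(n)
    for t,g in G.items(): print(n,t,cup(n,t,np.array(g)))
go(.48,.0,.214)
E
```

```text
top red_cup None
top blue_cup (array([0.4681, 0.1149]), 352, 0.001)
top white_cup (array([ 0.4599, -0.0761]), 320, 0.0008)
top black_cup (array([ 0.6202, -0.1721]), 305, 0.0007)
top green_cup (array([0.5897, 0.0092]), 564, 0.0008)
scene red_cup (array([0.5978, 0.2155]), 276, 0.0009)
scene blue_cup (array([0.4652, 0.1242]), 249, 0.0009)
scene white_cup (array([ 0.4557, -0.0702]), 193, 0.0008)
scene black_cup (array([ 0.6193, -0.1682]), 87, 0.0018)
scene green_cup (array([0.5888, 0.0152]), 376, 0.0021)
shift [ 2.968 -2.138  0.003] turn 0.0 or 0.0 tcp [ 0.1868 -0.4638  0.2145] q [-1.19  0.24  0.    1.34 -0.    1.57] w 0.0854
```

```bash
python3 -m creep '1 0 0 -0.2 -0.05; 1 0 0 -0.2 -0.05'; python3 -c "
from h import *
go(.48,0,.25,135)"
```

```text
clock: 1.85
eef_pos: [0.1873, -0.4652, 0.2467]
tool_rot: [0.964, 0.266, 0.0, 0.002]
ft_force: [-0.5, -0.1, 0.5]
grip_width: 0.0853
grasp_force: 0.0
shift [ 3.267 -1.659 -0.033] turn -0.078 or 0.922 tcp [ 0.1873 -0.4652  0.2467] q [-1.19  0.23  0.07  1.41 -0.    1.41] w 0.0853
```

```bash
python3 -m creep '1 0.4 -0.2 0 -0.059; 1 0.8 -0.4 0 -0.118; 1 1 -0.5 0 -0.177; 1 1 -0.5 0 -0.236; 1 1 -0.5 0 -0.295; 1 1 -0.5 0 -0.354; 1 1 -0.5 0 -0.413; 1 1 -0.5 0 -0.472; 1 1 -0.5 0 -0.53; 1 1 -0.5 0 -0.578; 1 1 -0.5 0 -0.578' | head -3; python3 -c "
from h import *
go(.602,.2105,.25,45)"
```

```text
clock: 3.22
eef_pos: [0.2767, -0.3221, 0.2439]
tool_rot: [0.384, 0.923, 0.0, -0.0]
shift [ 0.991  4.041 -0.04 ] turn -0.001 or 0.999 tcp [ 0.2767 -0.3221  0.2439] q [-0.86  0.08 -0.11  1.38 -0.   -0.07] w 0.0855
```

```bash
for i in 1; do python3 -m creep '1 0.1 0.4 0 0; 1 0.2 0.8 0 0; 1 0.25 1 0 0' >/dev/null; python3 -m creep '1 0.1 0.4 0 0; 1 0.2 0.8 0 0; 1 0.25 1 0 0'>/dev/null; python3 -m creep '1 0.1 0.4 0 0; 1 0.2 0.8 0 0; 1 0.25 1 0 0'>/dev/null; python3 -m creep '1 0.1 0.4 0 0; 1 0.15 0.6 0 0; 1 0.15 0.6 0 0; 1 0.15 0.6 0 0'; done; python3 - <<'E'
from h import *
P=camera_params('wrist'); cv2.imwrite('pics/w1.png',camera('wrist')[:,:,::-1])
print([(round(d['conf'],2),d['at'].round(3) if hasattr(d['at'],'round') else d['at']) for d in spot_point('amber_bottle_small','wrist')])
print([(round(d['conf'],2),d['at']) for d in spot_point('red_cup','wrist')], cup('wrist','red_cup',np.array([.6005,.209]),P))
go(.602,.2105,.25,45)
E
```

```text
clock: 4.85
eef_pos: [0.563, 0.1544, 0.2439]
tool_rot: [0.384, 0.923, -0.001, -0.0]
ft_force: [0.3, 0.3, 0.5]
grip_width: 0.0851
grasp_force: 0.0
[(0.9, [0.6053, 0.2111, 0.0036]), (0.89, [0.6085, 0.3067, -0.0005]), (0.72, [0.666, 0.1251, 0.0006]), (0.71, [0.5206, 0.3028, 0.0]), (0.6, [0.7129, 0.206, 0.0002])]
[(0.75, [0.6005, 0.2072, 0.0048])] (array([0.602 , 0.2109]), 1162, 0.0004)
shift [ 0.086  0.45  -0.034] turn -0.001 or 0.999 tcp [0.5632 0.1538 0.2449] q [ 0.27  0.4   0.31  1.48 -0.    1.05] w 0.0853
```

View pics/w1.png

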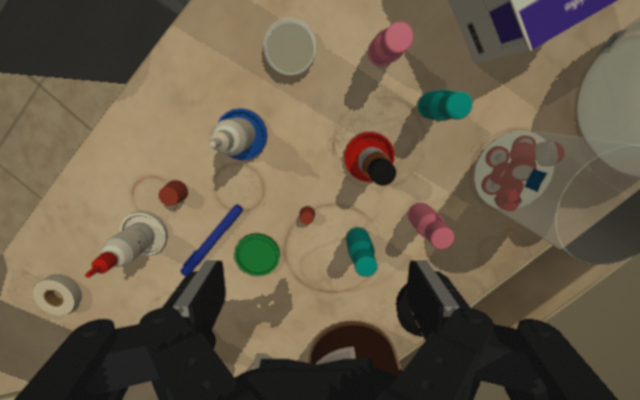

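```bash
python3 - <<'E'
from h import *
camera('wrist');P=camera_params('wrist')
G=dict(red_cup=(.602,.2085),blue_cup=(.4685,.118),white_cup=(.4575,-.0775),green_cup=(.59,.008))
for t,g in G.items(): print(t,cup('wrist',t,np.array(g),P))
go(.604,.2105,.046,45)
E
```

```text
red_cup (array([0.6022, 0.2109]), 1177, 0.0004)
blue_cup (array([0.47  , 0.1175]), 963, 0.0006)
white_cup (array([ 0.4619, -0.0751]), 862, 0.0006)
green_cup (array([0.5919, 0.0103]), 1601, 0.001)
shift [0.074 0.455 1.326] turn -0.0 or 1.0 tcp [0.5634 0.1544 0.2448] q [0.27 0.4  0.31 1.48 0.   1.05] w 0.0853
```

```bash
python3 -m creep '1 0.04 0.25 0 0; 1 0.074 0.455 0 0; 1 0.074 0.455 0 0; 1 0.074 0.455 0.3 0; 1 0.074 0.455 0.6 0; 1 0.074 0.455 0.6 0' ; python3 -m creep '1 0 0 0.2 0; 1 0 0 0.4 0; 1 0 0 0.55 0; 1 0 0 0.65 0; 1 0 0 0.7 0; 1 0 0 0.7 0'; python3 -c "
from h import *
go(.604,.2105,.048,45)"
```

```text
clock: 6.05
eef_pos: [0.6003, 0.209, 0.1503]
tool_rot: [0.383, 0.924, -0.003, -0.004]
ft_force: [-0.5, 0.1, 0.5]
grip_width: 0.0855
grasp_force: 0.0
clock: 6.8
eef_pos: [0.6043, 0.2109, 0.0501]
tool_rot: [0.383, 0.924, 0.0, 0.0]
ft_force: [0.1, -0.3, 0.2]
grip_width: 0.0855
grasp_force: 0.0
shift [-0.001 -0.003  0.014] turn -0.0 or 1.0 tcp [0.6043 0.2109 0.0501] q [ 0.34  0.62  0.15  1.1  -0.    1.12] w 0.0855
```

```bash
python3 -m creep '0.3 0 0 0 0; 0 0 0 0 0; 0 0 0 0 0; 0 0 0 0 0; 0 0 0 0 0; 0 0 0 0 0; 0 0 0 0 0; 0 0 0 0 0'; python3 -m creep '0 0 0 -0.15 0; 0 0 0 -0.4 0; 0 0 0 -0.7 0; 0 0 0 -0.9 0; 0 0 0 -0.9 0'; python3 - <<'E'
from h import *
P=camera_params('wrist'); cv2.imwrite('pics/w2.png',camera('wrist')[:,:,::-1])
go(.591,.009,.185,45)
E
```

```text
clock: 7.8
eef_pos: [0.6043, 0.211, 0.0501]
tool_rot: [0.383, 0.924, 0.0, 0.0]
ft_force: [0.1, -1.0, 5.5]
grip_width: 0.0254
grasp_force: 59.0
clock: 8.43
eef_pos: [0.6054, 0.2115, 0.1869]
tool_rot: [0.383, 0.924, 0.002, 0.002]
ft_force: [0.1, -0.3, -0.3]
grip_width: 0.0252
grasp_force: 58.9
shift [-0.89  -1.014 -0.003] turn -0.0 or 1.0 tcp [0.6042 0.211  0.1846] q [0.34 0.54 0.37 1.4  0.   1.12] w 0.0252
```

View pics/w2.png

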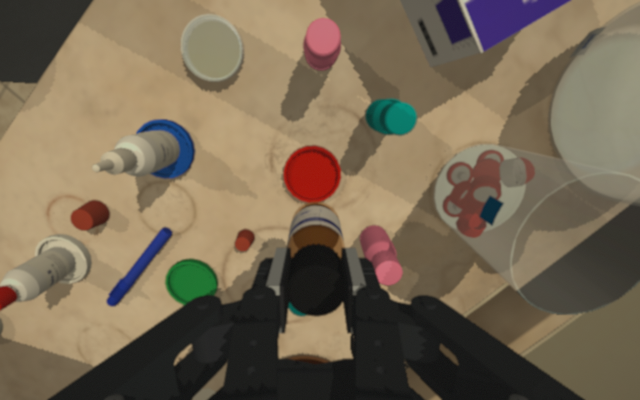

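```bash
python3 -m creep '0 -0.2 -0.2 0 0; 0 -0.45 -0.5 0 0; 0 -0.7 -0.8 0 0; 0 -0.87 -0.98 0 0; 0 -0.89 -1 0 0; 0 -0.89 -1 0 0; 0 -0.89 -1 0 0' >/dev/null; python3 - <<'E'
from h import *
P=camera_params('wrist'); camera('wrist')
for t,g in dict(red_cup=(.602,.21),white_cup=(.4600,-.076),black_cup=(.621,-.172),green_cup=(.59,.008)).items(): print(t,cup('wrist',t,np.array(g),P))
go(.591,.009,.0505,45)
E
```

```text
red_cup (array([0.602 , 0.2085]), 3775, 0.0005)
white_cup (array([ 0.4619, -0.0774]), 1382, 0.0005)
black_cup (array([ 0.623 , -0.1689]), 632, 0.0005)
green_cup (array([0.5928, 0.0078]), 2479, 0.0006)
shift [-0.005 -0.017  0.893] turn 0.0 or -1.0 tcp [0.5922 0.0113 0.1845] q [0.02 0.44 0.21 1.34 0.   0.8 ] w 0.0252
```

```bash
python3 -m creep '0 0 -0.015 0.25 0; 0 0 -0.015 0.55 0; 0 0 -0.015 0.78 0; 0 0 -0.015 0.84 0; 0 0 -0.015 0.87 0; 0 0 -0.015 0.88 0; 0 0 -0.015 0.885 0; 0 0 -0.015 0.885 0'
```

```text
clock: 10.6
eef_pos: [0.5912, 0.0088, 0.0527]
tool_rot: [0.383, 0.924, 0.0, 0.001]
ft_force: [-0.5, 0.1, -0.5]
grip_width: 0.0253
grasp_force: 59.0
```

```bash
python3 -m creep '0 0 0 0.008 0; 0 0 0 0.014 0; 0 0 0 0.014 0'
```

```text
clock: 10.98
eef_pos: [0.5908, 0.0088, 0.0501]
tool_rot: [0.383, 0.924, 0.0, 0.0]
ft_force: [-1.1, -0.6, 2.1]
grip_width: 0.0251
grasp_force: 59.3
```

```bash
python3 -m creep '0.5 0 0 0 0; 0.7 0 0 0 0; 1 0 0 0 0; 1 0 0 0 0; 1 0 0 -0.1 0; 1 0 0 -0.4 0; 1 0 0 -0.8 0; 1 0 0 -0.95 0; 1 0 0 -0.95 0'; python3 - <<'E'
from h import *
P=camera_params('wrist'); cv2.imwrite('pics/w3.png',camera('wrist')[:,:,::-1])
for t in('amber_bottle_small','red_bottle','white_bottle','blue_bottle'):print(t,[(round(d['conf'],2),np.round(d['at'],3)) for d in spot_point(t,'wrist')])
go(.461,-.077,.2,45)
E
```

```text
clock: 12.1
eef_pos: [0.5924, 0.0089, 0.1958]
tool_rot: [0.383, 0.924, 0.001, 0.003]
ft_force: [-0.6, -0.3, -1.0]
grip_width: 0.0856
grasp_force: 0.0
amber_bottle_small [(0.81, array([0.67 , 0.126, 0.002])), (0.79, array([0.589, 0.008, 0.004])), (0.59, array([ 0.711,  0.203, -0.002]))]
red_bottle [(0.88, array([ 0.46 , -0.083, -0.   ]))]
white_bottle [(0.67, array([0.599, 0.208, 0.006])), (0.62, array([0.466, 0.122, 0.004]))]
blue_bottle [(0.96, array([ 0.627, -0.176,  0.003]))]
shift [ 0.2   -1.01  -0.062] turn -0.0 or 1.0 tcp [0.5893 0.0088 0.1902] q [ 0.01  0.43  0.22  1.36 -0.    0.8 ] w 0.0854
```

View pics/w3.png

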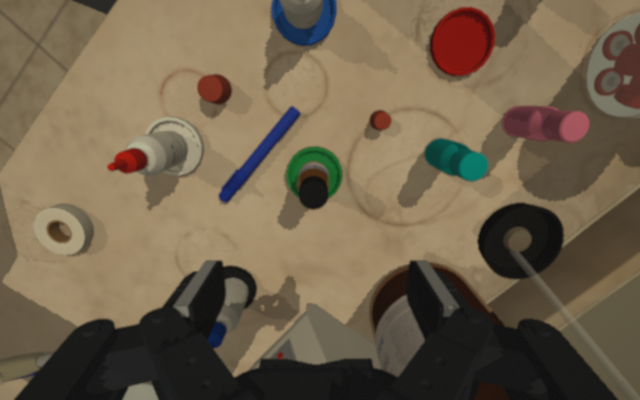

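The amber bottle stands centred in green at (315,180). Next is the red bottle, at about (.461,-.080).

```bash
python3 -m creep '1 0.08 -0.4 0 0; 1 0.16 -0.8 0 0; 1 0.2 -1 0 0; 1 0.2 -1 0 0; 1 0.2 -1 0 0; 1 0.2 -1 0 0'>/dev/null; python3 - <<'E'
from h import *
P=camera_params('wrist'); cv2.imwrite('pics/w4.png',camera('wrist')[:,:,::-1])
print([(round(d['conf'],2),np.round(d['at'],3)) for d in spot_point('red_bottle','wrist')])
print(cup('wrist','white_cup',np.array([.461,-.077]),P))
go(.461,-.08,.072,45)
E
```

```text
[(0.91, array([ 0.461, -0.078, -0.001]))]
(array([ 0.4607, -0.079 ]), 1112, 0.0006)
shift [-0.009 -0.034  0.799] turn 0.0 or -1.0 tcp [ 0.4638 -0.0755  0.1918] q [-0.16  0.19 -0.12  1.26  0.    0.62] w 0.0856
```

View pics/w4.png

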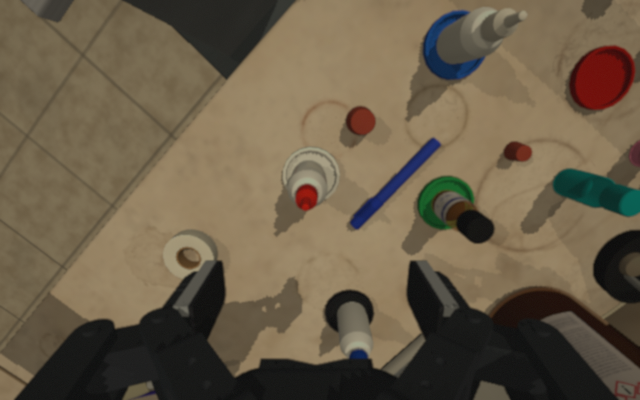

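```bash
python3 -m creep '1 -0.007 -0.03 0 0; 1 -0.007 -0.03 0.2 0; 1 -0.007 -0.03 0.45 0; 1 -0.007 -0.03 0.65 0; 1 -0.007 -0.03 0.72 0; 1 -0.007 -0.03 0.76 0; 1 -0.007 -0.03 0.79 0; 1 -0.007 -0.03 0.8 0; 1 -0.007 -0.03 0.8 0'; python3 -m creep '0 0 0 0 0; 0 0 0 0 0; 0 0 0 0 0; 0 0 0 0 0; 0 0 0 0 0; 0 0 0 0 0; 0 0 0 0 0'; python3 -m creep '0 0 0 -0.1 0; 0 0 0 -0.2 0; 0 0 0 -0.2 0';
```

```text
clock: 14.38
eef_pos: [0.4612, -0.08, 0.0727]
tool_rot: [0.383, 0.924, 0.0, 0.001]
ft_force: [0.5, -0.1, 0.3]
grip_width: 0.0853
grasp_force: 0.0
clock: 15.25
eef_pos: [0.461, -0.08, 0.0724]
tool_rot: [0.383, 0.924, -0.0, 0.0]
ft_force: [-0.6, -0.4, 3.9]
grip_width: 0.0159
grasp_force: 58.7
clock: 15.62
eef_pos: [0.4616, -0.0799, 0.1027]
tool_rot: [0.383, 0.924, 0.0, 0.001]
ft_force: [0.0, 0.2, -0.7]
grip_width: 0.0158
grasp_force: 58.6
```

```bash
python3 - <<'E'
from h import *
P=camera_params('wrist'); a=camera('wrist')[:,:,::-1];b=camera('scene')[:,:,::-1]
cv2.imwrite('pics/w5.png',np.vstack([cv2.resize(a[120:],None,fx=.9,fy=.9),cv2.resize(b[120:300,220:520],(576,346))]))
go(.602,.209,.19,45)
E
```

```text
shift [ 0.695  2.028 -0.59 ] turn -0.0 or 1.0 tcp [ 0.4605 -0.0798  0.1016] q [-0.17  0.26 -0.28  1.03  0.    0.61] w 0.016
```

View pics/w5.png

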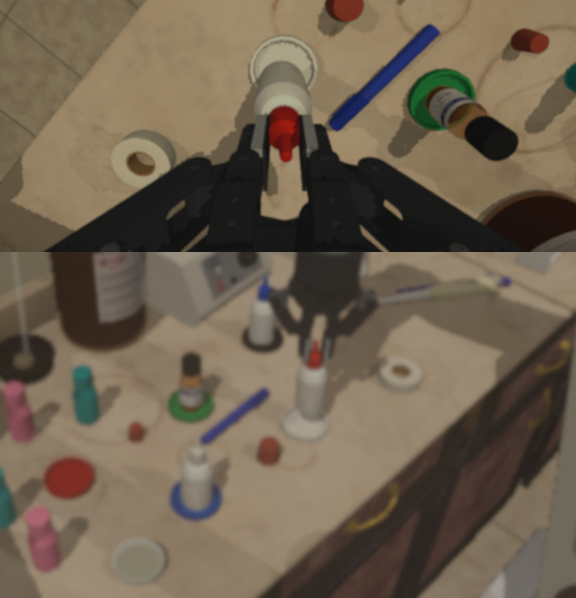

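```bash
python3 -m creep '0 0 0 -0.2 0; 0 0 0 -0.45 0; 0 0 0 -0.6 0; 0 0 0 -0.6 0; 0 0.05 0.15 -0.6 0; 0 0.14 0.4 -0.6 0; 0 0.24 0.7 -0.6 0; 0 0.35 1 -0.6 0' >/dev/null;  python3 -m creep '0 0.1 0.3 0 0; 0 0.2 0.6 0 0; 0 0.3 0.85 0 0; 0 0.34 0.98 0 0; 0 0.345 1 0 0; 0 0.345 1 0 0; 0 0.345 1 0 0'; python3 - <<'E'
from h import *
P=camera_params('wrist'); camera('wrist')
for t,g in dict(red_cup=(.602,.21),blue_cup=(.469,.117)).items(): print(t,cup('wrist',t,np.array(g),P))
go(.602,.2095,.0735,45)
E
```

```text
clock: 17.6
eef_pos: [0.5989, 0.2047, 0.1918]
tool_rot: [0.383, 0.924, -0.0, -0.0]
ft_force: [0.7, -0.2, 0.3]
grip_width: 0.0164
grasp_force: 58.6
red_cup (array([0.6024, 0.2105]), 2147, 0.0009)
blue_cup (array([0.4713, 0.1191]), 1308, 0.0004)
shift [0.008 0.034 0.793] turn -0.001 or 0.999 tcp [0.5993 0.205  0.1925] q [ 0.33  0.52  0.36  1.41 -0.    1.12] w 0.0158
```

```bash
python3 -m creep '0 0.008 0.036 0 0; 0 0.008 0.036 0.25 0; 0 0.008 0.036 0.5 0; 0 0.008 0.036 0.65 0; 0 0.008 0.036 0.72 0; 0 0.008 0.036 0.76 0; 0 0.008 0.036 0.78 0; 0 0.008 0.036 0.79 0; 0 0.008 0.036 0.795 0; 0 0.008 0.036 0.8 0; 0 0.008 0.036 0.8 0'
```

```text
clock: 19.12
eef_pos: [0.6026, 0.2106, 0.0725]
tool_rot: [0.383, 0.924, 0.0, 0.0]
ft_force: [-0.1, -0.1, 0.3]
grip_width: 0.016
grasp_force: 58.7
```

```bash
python3 -m creep '0 0 0 0.007 0; 0 0 0 0.01 0; 0 0 0 0.01 0'; python3 -m creep '0.4 0 0 0 0; 0.6 0 0 0 0; 1 0 0 0 0; 1 0 0 0 0; 1 0 0 -0.1 0; 1 0 0 -0.4 0; 1 0 0 -0.8 0; 1 0 0 -0.8 0'; python3 - <<'E'
from h import *
P=camera_params('wrist'); cv2.imwrite('pics/w6.png',camera('wrist')[:,:,::-1])
for t in('red_bottle','white_bottle'):print(t,[(round(d['conf'],2),np.round(d['at'],3)) for d in spot_point(t,'wrist')])
print(cup('wrist','blue_cup',np.array([.469,.117]),P))
go(.469,.118,.191,45)
E
```

```text
clock: 19.5
eef_pos: [0.6031, 0.2106, 0.0724]
tool_rot: [0.383, 0.924, 0.001, 0.001]
ft_force: [-0.8, -0.2, 7.2]
grip_width: 0.0161
grasp_force: 59.6
clock: 20.5
eef_pos: [0.6061, 0.2119, 0.1989]
tool_rot: [0.383, 0.924, 0.005, 0.005]
ft_force: [-0.7, 0.7, 0.3]
grip_width: 0.0857
grasp_force: 0.0
red_bottle [(0.62, array([0.6  , 0.208, 0.001]))]
white_bottle [(0.78, array([0.469, 0.117, 0.002]))]
(array([0.4714, 0.119 ]), 1406, 0.0007)
shift [ 0.19  -1.061 -0.005] turn -0.0 or 1.0 tcp [0.6017 0.2103 0.1899] q [0.34 0.53 0.37 1.41 0.   1.12] w 0.0854
```

View pics/w6.png

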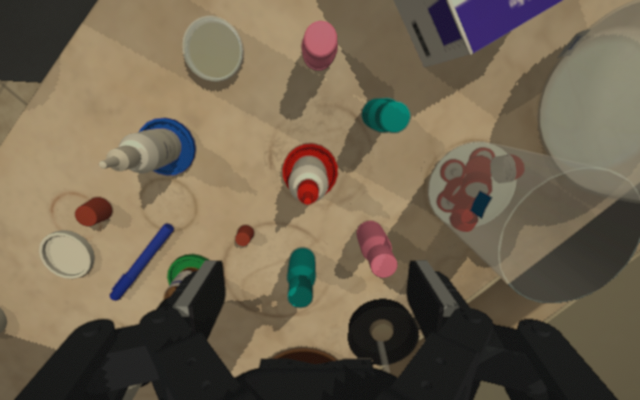

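The red bottle stands upright in the red cup at (308,175). Now the white bottle.

```bash
python3 -m creep '1 0.08 -0.4 0 0; 1 0.16 -0.8 0 0; 1 0.19 -1 0 0; 1 0.19 -1 0 0; 1 0.19 -1 0 0; 1 0.19 -1 0 0'>/dev/null; python3 - <<'E'
from h import *
P=camera_params('wrist'); camera('wrist')
print([(round(d['conf'],2),np.round(d['at'],3)) for d in spot_point('white_bottle','wrist')])
print(cup('wrist','blue_cup',np.array([.469,.117]),P),cup('wrist','white_cup',np.array([.461,-.078]),P))
go(.470,.118,.072,45)
E
```

```text
[(0.64, array([0.466, 0.12 , 0.005]))]
(array([0.4694, 0.1177]), 1154, 0.0003) (array([ 0.4608, -0.0765]), 749, 0.0015)
shift [-0.003 -0.063  0.789] turn -0.0 or 1.0 tcp [0.4764 0.125  0.1903] q [ 0.26  0.24 -0.06  1.27  0.    1.04] w 0.0853
```

```bash
python3 -m creep '1 0 -0.06 0 0; 1 0 -0.065 0 0; 1 0 -0.065 0.25 0; 1 0 -0.065 0.5 0; 1 0 -0.065 0.67 0; 1 0 -0.065 0.74 0; 1 0 -0.065 0.77 0; 1 0 -0.065 0.79 0; 1 0 -0.065 0.79 0; 1 0 -0.065 0.79 0'; python3 -m creep '0 0 0 0 0; 0 0 0 0 0; 0 0 0 0 0; 0 0 0 0 0; 0 0 0 0 0; 0 0 0 0 0; 0 0 0 0 0'; python3 -m creep '0 0 0 -0.1 0; 0 0 0 -0.3 0; 0 0 0 -0.6 0; 0 0 0 -0.79 0; 0 0 0 -0.79 0'; python3 -c "
from h import *
go(.461,-.0775,.191,45)"
```

```text
clock: 22.9
eef_pos: [0.4697, 0.118, 0.0728]
tool_rot: [0.383, 0.924, 0.0, 0.001]
ft_force: [-0.1, 0.3, 0.2]
grip_width: 0.0852
grasp_force: 0.0
clock: 23.78
eef_pos: [0.4693, 0.1178, 0.0724]
tool_rot: [0.383, 0.924, 0.0, 0.0]
ft_force: [-1.1, -0.9, 3.7]
grip_width: 0.0156
grasp_force: 58.7
clock: 24.4
eef_pos: [0.4708, 0.1183, 0.1926]
tool_rot: [0.383, 0.924, 0.002, 0.002]
ft_force: [0.3, 0.0, -1.6]
grip_width: 0.0155
grasp_force: 58.7
shift [-0.877 -0.969  0.008] turn -0.0 or 1.0 tcp [0.4708 0.1183 0.1926] q [ 0.25  0.22 -0.08  1.27  0.    1.03] w 0.0155
```

```bash
python3 -m creep '0 -0.15 -0.17 0 0; 0 -0.4 -0.45 0 0; 0 -0.65 -0.7 0 0; 0 -0.82 -0.9 0 0; 0 -0.87 -0.96 0 0; 0 -0.87 -0.96 0 0; 0 -0.87 -0.96 0 0; 0 -0.87 -0.96 0 0'>/dev/null; python3 - <<'E'
from h import *
P=camera_params('wrist'); cv2.imwrite('pics/w7.png',camera('wrist')[:,:,::-1])
print(cup('wrist','white_cup',np.array([.461,-.078]),P))
go(.461,-.0775,.0725,45)
E
```

```text
(array([ 0.4599, -0.0788]), 1841, 0.0009)
shift [-0.016 -0.004  0.788] turn 0.0 or -1.0 tcp [ 0.4597 -0.0754  0.1907] q [-0.16  0.19 -0.13  1.26  0.    0.62] w 0.0154
```

View pics/w7.png

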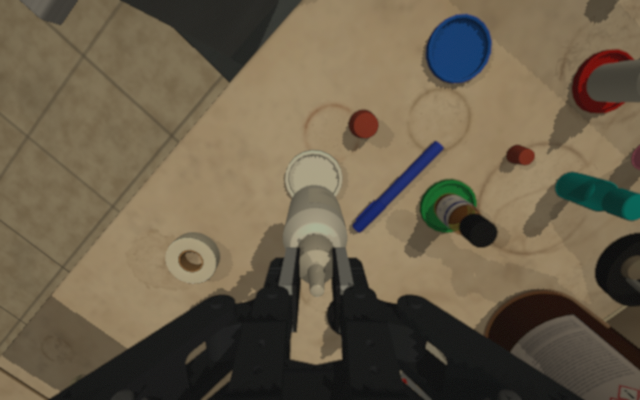

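The white bottle hangs upright from its cap, just short of the empty white cup (314,178). Lowering.

```bash
python3 -m creep '0 -0.013 -0.01 0 0; 0 -0.015 -0.01 0.25 0; 0 -0.015 -0.01 0.5 0; 0 -0.015 -0.01 0.65 0; 0 -0.015 -0.01 0.72 0; 0 -0.015 -0.01 0.76 0; 0 -0.015 -0.01 0.775 0; 0 -0.015 -0.01 0.785 0; 0 -0.015 -0.01 0.785 0; 0 -0.015 -0.01 0.79 0; 0 -0.015 -0.01 0.79 0'
```

```text
clock: 26.88
eef_pos: [0.4603, -0.079, 0.0724]
tool_rot: [0.383, 0.924, 0.0, 0.0]
ft_force: [0.3, -0.4, 0.7]
grip_width: 0.0152
grasp_force: 58.8
```

```bash
python3 -m creep '0 0 0 0.006 0; 0 0 0 0.006 0'; python3 -m creep '0.4 0 0 0 0; 0.6 0 0 0 0; 1 0 0 0 0; 1 0 0 0 0; 1 0 0 -0.1 0; 1 0 0 -0.4 0; 1 0 0 -0.8 0; 1 0 0 -0.8 0; 1 0 0 -0.8 0'; python3 - <<'E'
from h import *
P=camera_params('wrist'); camera('wrist')
for t in('white_bottle','blue_bottle'):print(t,[(round(d['conf'],2),np.round(d['at'],3)) for d in spot_point(t,'wrist')])
print(cup('wrist','black_cup',np.array([.621,-.172]),P),cup('wrist','white_cup',np.array([.461,-.078]),P))
go(.622,-.172,.191,45)
E
```

```text
clock: 27.12
eef_pos: [0.4609, -0.0793, 0.0723]
tool_rot: [0.383, 0.924, 0.0, 0.001]
ft_force: [-1.3, 0.3, 6.0]
grip_width: 0.0159
grasp_force: 59.6
clock: 28.25
eef_pos: [0.4599, -0.0789, 0.1911]
tool_rot: [0.383, 0.924, 0.0, 0.0]
ft_force: [0.1, -0.4, -0.8]
grip_width: 0.0855
grasp_force: 0.0
white_bottle [(0.63, array([ 0.458, -0.079,  0.005]))]
blue_bottle [(0.6, array([ 0.622, -0.174, -0.   ])), (0.6, array([0.593, 0.011, 0.006]))]
(array([ 0.6204, -0.1708]), 920, 0.0008) (array([ 0.4603, -0.0787]), 1099, 0.0004)
shift [-1.207  0.329 -0.011] turn -0.0 or 1.0 tcp [ 0.4591 -0.0788  0.1899] q [-0.17  0.19 -0.13  1.26  0.    0.62] w 0.0853
```

```bash
python3 -m creep '1 -0.4 0.1 0 0; 1 -0.8 0.2 0 0; 1 -1 0.3 0 0; 1 -1 0.3 0 0; 1 -1 0.3 0 0'>/dev/null; python3 - <<'E'
from h import *
P=camera_params('wrist'); cv2.imwrite('pics/w8.png',camera('wrist')[:,:,::-1])
print([(round(d['conf'],2),np.round(d['at'],3)) for d in spot_point('blue_bottle','wrist')])
print(cup('wrist','black_cup',np.array([.621,-.172]),P))
go(.622,-.1725,.072,45)
E
```

```text
[(0.62, array([ 0.624, -0.173, -0.002]))]
(array([ 0.6229, -0.1725]), 1199, 0.0004)
shift [-0.211  0.025  0.797] turn -0.0 or 1.0 tcp [ 0.597  -0.1527  0.1915] q [-0.25  0.49  0.3   1.39  0.    0.53] w 0.0853
```

View pics/w8.png

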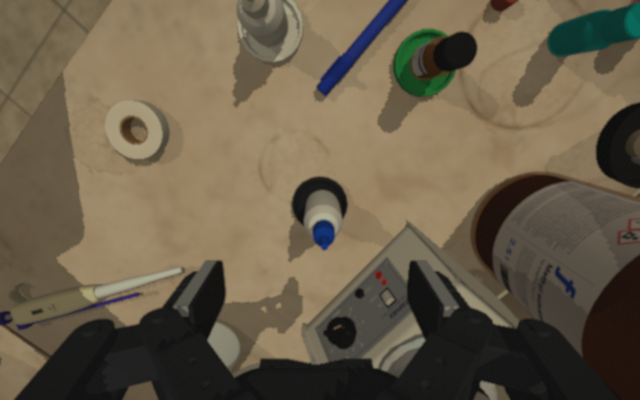

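The blue bottle is in the black cup at (320,205), with the blender base close by at (405,225). I'll check that clearance before descending.

```bash
python3 - <<'E'
from h import *
print(ground([[400,135],[478,130],[400,105]],'top',0).round(3),ground([[400,105],[475,98]],'top',.1).round(3))
go(.622,-.1725,.072,90)
E
```

```text
[[ 0.71  -0.127]
 [ 0.718 -0.315]
 [ 0.786 -0.131]] [[ 0.747 -0.113]
 [ 0.759 -0.278]]
shift [-0.211  0.025  0.797] turn -0.25 or 0.75 tcp [ 0.597  -0.1527  0.1915] q [-0.25  0.49  0.3   1.39  0.    0.53] w 0.0853
```

```bash
python3 -m creep '1 -0.211 0.025 0 0; 1 -0.211 0.025 0 0; 1 -0.211 0.025 0.2 0; 1 -0.211 0.025 0.45 0; 1 -0.211 0.025 0.65 0; 1 -0.211 0.025 0.74 0; 1 -0.211 0.025 0.77 0; 1 -0.211 0.025 0.79 0; 1 -0.211 0.025 0.795 0; 1 -0.211 0.025 0.795 0'; python3 -m creep '0 0 0 0 0; 0 0 0 0 0; 0 0 0 0 0; 0 0 0 0 0; 0 0 0 0 0; 0 0 0 0 0; 0 0 0 0 0'; python3 -m creep '0 0 0 -0.1 0; 0 0 0 -0.3 0; 0 0 0 -0.6 0; 0 0 0 -0.79 0; 0 0 0 -0.79 0'; python3 -c "
from h import *
go(.470,.118,.191,45)"
```

```text
clock: 30.52
eef_pos: [0.6235, -0.1731, 0.0729]
tool_rot: [0.383, 0.924, 0.0, 0.001]
ft_force: [-0.1, -0.2, -0.6]
grip_width: 0.0854
grasp_force: 0.0
clock: 31.4
eef_pos: [0.6231, -0.173, 0.0722]
tool_rot: [0.383, 0.924, 0.0, 0.0]
ft_force: [0.6, -1.2, 2.3]
grip_width: 0.0155
grasp_force: 58.4
clock: 32.02
eef_pos: [0.6247, -0.1736, 0.1947]
tool_rot: [0.383, 0.924, 0.0, 0.004]
ft_force: [0.1, -0.9, -0.7]
grip_width: 0.0156
grasp_force: 58.4
shift [2.105 0.644 0.014] turn -0.0 or 1.0 tcp [ 0.6247 -0.1736  0.1947] q [-0.27  0.55  0.41  1.43 -0.    0.51] w 0.0156
```

```bash
python3 -m creep '0 0.2 0.06 0 0; 0 0.5 0.15 0 0; 0 0.8 0.25 0 0; 0 1 0.31 0 0' >/dev/null;  python3 -m creep '0 0.35 0.1 0 0; 0 0.7 0.2 0 0; 0 0.9 0.28 0 0; 0 1 0.3 0 0; 0 1 0.31 0 0; 0 1 0.31 0 0'>/dev/null; python3 - <<'E'
from h import *
P=camera_params('wrist'); cv2.imwrite('pics/w9.png',camera('wrist')[:,:,::-1])
print(cup('wrist','blue_cup',np.array([.47,.118]),P))
go(.470,.118,.0725,45)
E
```

```text
(array([0.4693, 0.1177]), 2510, 0.0011)
shift [0.101 0.032 0.785] turn -0.001 or 0.999 tcp [0.4773 0.1039 0.1903] q [ 0.21  0.23 -0.07  1.27 -0.    1.  ] w 0.0157
```

View pics/w9.png

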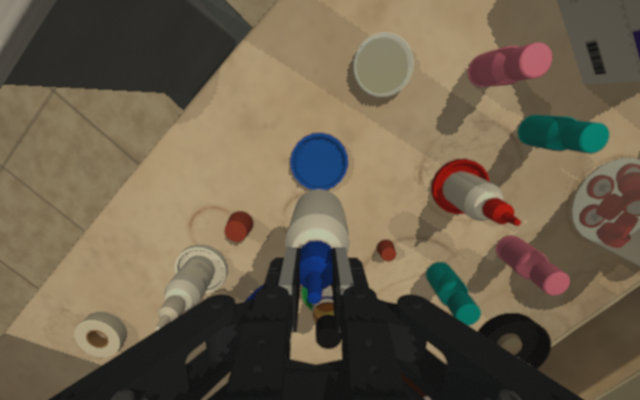

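The blue bottle is held upright and nearly over the blue cup (319,161). Red and white stand in their own cups.

```bash
python3 -m creep '0 0.08 0.03 0 0; 0 0.1 0.03 0 0; 0 0.1 0.03 0.25 0; 0 0.1 0.03 0.5 0; 0 0.1 0.03 0.65 0; 0 0.1 0.03 0.72 0; 0 0.1 0.03 0.755 0; 0 0.1 0.03 0.775 0; 0 0.1 0.03 0.785 0; 0 0.1 0.03 0.787 0; 0 0.1 0.03 0.787 0'; python3 -m creep '0 0 0 0.005 0; 0 0 0 0.005 0'
```

```text
clock: 34.75
eef_pos: [0.4695, 0.1188, 0.0728]
tool_rot: [0.383, 0.924, 0.0, 0.0]
ft_force: [-0.7, 0.1, -0.1]
grip_width: 0.0161
grasp_force: 58.5
clock: 35.0
eef_pos: [0.4697, 0.1189, 0.0721]
tool_rot: [0.383, 0.924, 0.0, 0.0]
ft_force: [0.3, 0.1, 1.0]
grip_width: 0.0157
grasp_force: 58.7
```

```bash
python3 -m creep '0 0 0 0.003 0; 0 0 0 0.004 0'; python3 -m creep '0.4 0 0 0 0; 0.6 0 0 0 0; 1 0 0 0 0; 1 0 0 0 0; 1 0 0 -0.1 0; 1 0 0 -0.4 0; 1 0 0 -0.8 0; 1 0 0 -0.8 0; 1 0 0 -0.8 0'; python3 -c "
from h import *
go(.591,.009,.191,45)"
```

```text
clock: 35.25
eef_pos: [0.4702, 0.119, 0.072]
tool_rot: [0.383, 0.924, 0.001, 0.001]
ft_force: [0.1, 1.1, 6.2]
grip_width: 0.0158
grasp_force: 59.3
clock: 36.38
eef_pos: [0.4691, 0.1187, 0.1909]
tool_rot: [0.383, 0.924, 0.0, 0.0]
ft_force: [-0.7, -0.1, -1.0]
grip_width: 0.0858
grasp_force: 0.0
shift [-1.092  0.058 -0.   ] turn -0.0 or 1.0 tcp [0.4691 0.1187 0.1909] q [ 0.25  0.22 -0.08  1.27  0.    1.03] w 0.0858
```

```bash
python3 -m creep '1 -0.4 0 0 0; 1 -0.8 0.04 0 0; 1 -1 0.05 0 0; 1 -1 0.05 0 0; 1 -1 0.05 0 0'>/dev/null; python3 - <<'E'
from h import *
P=camera_params('wrist'); camera('wrist')
for t in('amber_bottle_small','blue_bottle'):print([(round(d['conf'],2),np.round(d['at'],3)) for d in spot_point(t,'wrist')])
print(cup('wrist','green_cup',np.array([.591,.009]),P))
go(.5915,.009,.050,45)
E
```

```text
[(0.8, array([0.589, 0.011, 0.005])), (0.66, array([0.713, 0.204, 0.001])), (0.18, array([0.602, 0.209, 0.002]))]
[]
(array([0.5926, 0.0082]), 1416, 0.0004)
shift [-0.102  0.009  0.941] turn 0.0 or -1.0 tcp [0.5798 0.0188 0.1911] q [0.03 0.41 0.18 1.34 0.   0.82] w 0.0854
```

```bash
python3 -m creep '1 -0.1 0.01 0 0; 1 -0.1 0.01 0 0; 1 -0.1 0.01 0.3 0; 1 -0.1 0.01 0.6 0; 1 -0.1 0.01 0.8 0; 1 -0.1 0.01 0.9 0; 1 -0.1 0.01 0.94 0; 1 -0.1 0.01 0.94 0; 1 -0.1 0.01 0.94 0'; python3 -m creep '0 0 0 0 0; 0 0 0 0 0; 0 0 0 0 0; 0 0 0 0 0; 0 0 0 0 0; 0 0 0 0 0; 0 0 0 0 0'; python3 -m creep '0 0 0 -0.1 0; 0 0 0 -0.3 0; 0 0 0 -0.6 0; 0 0 0 -0.9 0; 0 0 0 -0.9 0'; python3 -c "
from h import *
go(.622,-.1725,.191,45)"
```

```text
clock: 38.33
eef_pos: [0.5934, 0.0084, 0.0516]
tool_rot: [0.383, 0.924, 0.001, 0.001]
ft_force: [-0.1, 0.5, 0.5]
grip_width: 0.0854
grasp_force: 0.0
clock: 39.2
eef_pos: [0.5924, 0.0083, 0.0504]
tool_rot: [0.383, 0.924, 0.0, 0.0]
ft_force: [-0.3, -0.9, 4.7]
grip_width: 0.0253
grasp_force: 59.2
clock: 39.83
eef_pos: [0.5953, 0.0086, 0.1905]
tool_rot: [0.383, 0.924, 0.002, 0.004]
ft_force: [0.6, 0.4, -0.9]
grip_width: 0.0252
grasp_force: 58.9
shift [-0.98  -0.727 -0.002] turn -0.0 or 1.0 tcp [0.5953 0.0086 0.1905] q [0.01 0.43 0.22 1.34 0.   0.8 ] w 0.0252
```

```bash
python3 -m creep '0 -0.2 -0.15 0 0; 0 -0.45 -0.35 0 0; 0 -0.7 -0.53 0 0; 0 -0.9 -0.67 0 0; 0 -0.97 -0.72 0 0; 0 -0.97 -0.72 0 0; 0 -0.97 -0.72 0 0; 0 -0.97 -0.72 0 0'; python3 - <<'E'
from h import *
P=camera_params('wrist'); camera('wrist')
print(cup('wrist','black_cup',np.array([.622,-.172]),P),cup('wrist','green_cup',np.array([.591,.009]),P))
go(.6225,-.1725,.0515,45)
E
```

```text
clock: 40.83
eef_pos: [0.6187, -0.1694, 0.1852]
tool_rot: [0.382, 0.924, 0.0, -0.0]
ft_force: [0.3, -0.8, -0.8]
grip_width: 0.025
grasp_force: 59.0
(array([ 0.623 , -0.1728]), 2308, 0.0008) (array([0.5931, 0.006 ]), 3754, 0.0005)
shift [-0.029  0.005  0.892] turn 0.0 or -1.0 tcp [ 0.6188 -0.1699  0.1854] q [-0.27  0.54  0.38  1.41  0.    0.52] w 0.0252
```

```bash
python3 -m creep '0 -0.03 0 0 0; 0 -0.03 0 0.3 0; 0 -0.03 0 0.6 0; 0 -0.03 0 0.78 0; 0 -0.03 0 0.84 0; 0 -0.03 0 0.87 0; 0 -0.03 0 0.885 0; 0 -0.03 0 0.892 0; 0 -0.03 0 0.892 0; 0 -0.03 0 0.892 0'; python3 -m creep '0 0 0 0.004 0; 0 0 0 0.006 0; 0 0 0 0.006 0'
```

```text
clock: 42.22
eef_pos: [0.6221, -0.1741, 0.0518]
tool_rot: [0.383, 0.924, 0.0, 0.0]
ft_force: [0.2, -0.8, -0.0]
grip_width: 0.0251
grasp_force: 58.9
clock: 42.6
eef_pos: [0.6219, -0.1741, 0.0505]
tool_rot: [0.383, 0.924, -0.0, 0.0]
ft_force: [-0.2, 0.2, -0.7]
grip_width: 0.025
grasp_force: 58.9
```

```bash
python3 -m creep '0 0 0 0.004 0; 0 0 0 0.006 0; 0 0 0 0.006 0'
```

```text
clock: 42.98
eef_pos: [0.6221, -0.1742, 0.0505]
tool_rot: [0.383, 0.924, -0.0, 0.001]
ft_force: [-2.4, 0.4, 5.2]
grip_width: 0.025
grasp_force: 59.5
```

```bash
python3 -m creep '0.5 0 0 0 0; 0.7 0 0 0 0; 1 0 0 0 0; 1 0 0 0 0; 1 0 0 -0.1 0; 1 0 0 -0.4 0; 1 0 0 -0.8 0; 1 0 0 -0.95 0; 1 0 0 -0.95 0'; python3 -m creep '1 0.3 0.1 0 0; 1 0.7 0.3 0 0; 1 1 0.4 0 0; 1 1 0.4 0 0; 1 1 0.4 0 0; 1 1 0.4 0 0' >/dev/null; python3 - <<'E'
from h import *
P=camera_params('wrist'); a=camera('wrist')[:,:,::-1]; 
for n in('wrist','scene','top'):
  im=camera(n)[:,:,::-1]; cv2.imwrite(f'pics/e_{n}.png',im)
  for t in('red_bottle','blue_bottle','white_bottle','amber_bottle_small'):print(n,t,[(round(d['conf'],2),np.round(d['at'],3).tolist()) for d in spot_point(t,n)])
E
```

```text
clock: 44.1
eef_pos: [0.6237, -0.1746, 0.196]
tool_rot: [0.383, 0.924, 0.0, 0.004]
ft_force: [0.2, 0.2, -0.8]
grip_width: 0.0855
grasp_force: 0.0
wrist red_bottle [(0.65, [0.603, 0.213, 0.002])]
wrist blue_bottle [(0.59, [0.475, 0.117, -0.0])]
wrist white_bottle [(0.89, [0.46, -0.078, 0.0])]
wrist amber_bottle_small [(0.84, [0.668, 0.125, -0.001]), (0.83, [0.71, 0.206, 0.002]), (0.58, [0.62, -0.174, 0.004])]
scene red_bottle [(0.94, [0.602, 0.207, 0.009])]
scene blue_bottle [(0.65, [0.469, 0.118, 0.005])]
scene white_bottle [(0.86, [0.463, -0.082, 0.005])]
scene amber_bottle_small [(0.95, [0.608, 0.304, 0.002]), (0.77, [0.674, 0.126, 0.004]), (0.75, [0.52, 0.304, 0.005]), (0.65, [0.704, 0.206, -0.001]), (0.5, [0.62, -0.171, 0.007])]
top red_bottle [(0.56, [0.606, 0.207, 0.007])]
top blue_bottle [(0.67, [0.592, 0.008, -0.005]), (0.64, [0.473, 0.123, 0.005])]
top white_bottle []
top amber_bottle_small [(0.86, [0.708, 0.208, 0.003]), (0.66, [0.607, 0.307, 0.0]), (0.63, [0.525, 0.302, -0.001]), (0.55, [0.674, 0.122, 0.0])]
```

View pics/e_wrist.png

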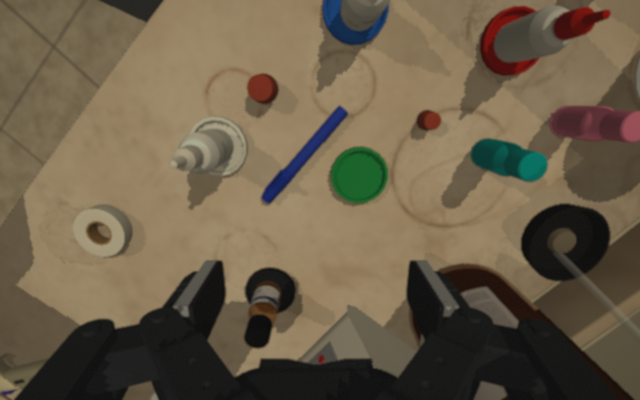

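View pics/e_scene.png

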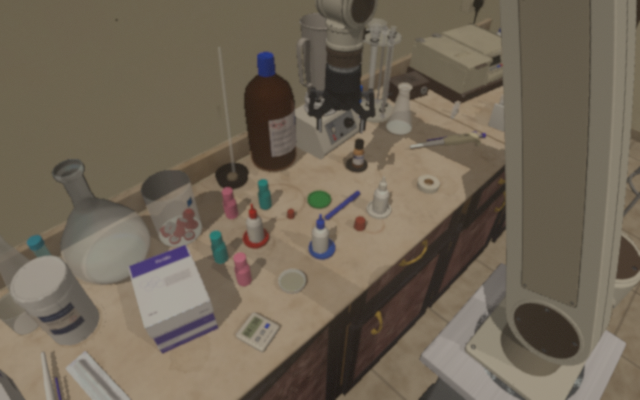

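All four bottles stand upright in their own cups: red (256,235), blue (321,245), white (380,205) and amber in black (357,160). Green is empty and the gripper is clear of everything.

```bash
python3 -m creep '1 0 0 0 0; 1 0 0 0 0; 1 0 0 0 0; 1 0 0 0 0' | head -1; python3 -c "
from workcell import *
print(ticket.job_done())"
```

```text
clock: 46.15
the job is handed in; nothing more can be done
None
```

The job is handed in at about 46 s of the 141 s allowed: the last pictures showed all four bottles upright in their own cups, with the green cup empty and the gripper clear, but the hand-in returned no verdict.

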